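Put the pocket torch away in the lidded pot

TASK

Put the pocket torch away: first lift the wooden lid off the white pot by its knob and set it down gently, knob up, wholly on the round cork mat. Then pull the torch straight up out of its two spring clips and lay it flat on the bottom of the pot, without dropping it. Leave the lid on the mat, the pot upright where it stands, and everything else on the table where it is.

Things in the scene. Friction and masses are not known exactly. Their poses are not given: they have to be found in the camera images.
- pot: Round white stoneware pot, loose on the table, 0.7 kg: 162 mm outside diameter, 60 mm high, wall 6 mm (opening 150 mm), inner floor 6 mm above its underside. Origin: centre of its underside, z up. The lid is on it at the start. Pot, cork mat and torch holder stand in three places, swapped at random.
- lid: Loose wooden lid, about 0.2 kg: disc 162 mm across, 8 mm thick; under it a 144 mm disc, 5 mm thick, sits in the pot's opening with 3 mm play. Origin: centre of its underside (of the small disc), z up; disc top at z = 13 mm. Dark knob at the centre: neck 20 mm across, then a cylindrical grip 34 mm across from z = 30 to 48 mm; top at z = 53 mm. On the pot its origin is 55 mm above the table.
- mat: Round cork mat fixed to the table, 220 mm diameter, 4 mm thick. Origin: centre of its underside, on the table. The lid (162 mm) goes wholly on it.
- holder: Torch holder fixed to the table: plywood base 140 x 64 x 12 mm; two black C-shaped spring clips, open upward, at x = -42 and +42 mm, each 12 mm long in x, 36 mm wide, top 63 mm above the table; 72 mm free between them. Origin: centre of its underside; x along the torch, z up. Pulling the torch up takes about 6 to 11 N over the first 10 mm; then the jaws suddenly let go.
- torch: Pocket torch: aluminium cylinder with dark ends, 26 mm diameter, 120 mm long, about 0.12 kg. Origin: its middle, on its axis; x along it. At the start it lies level in the clips along the holder's x, centred between them, its axis 50 mm above the table (38 mm above the holder's base). Grip it in the middle, between the clips, from both sides in y.
- mug: Bystander: blue mug, 76 mm across and 85 mm high with a handle. Origin: centre of its underside. Leave it where it is.
- block: Bystander: plain wooden block, 130 x 50 x 30 mm, lying flat. Origin: centre of its underside. Leave it where it is.
- jar: Bystander: small closed glass jar with a white cap, 60 mm across, 70 mm high. Origin: centre of its underside. Leave it where it is.
- bottle: Bystander: white glue bottle with an orange cap, 66 mm across, 105 mm high. Origin: centre of its underside. Leave it where it is.
Not all that is in view belongs to the job. There is more than one size of the lid; the one meant has the size given above.

How it is judged:
On the way, in this order (a step that is already met when the one before it is completed fails the run):
1. the lid has been set down, knob up, wholly on the cork mat and let go, the torch still in its clips (horizontal distance between lid and mat below 0.035 m and height (world z) of lid below 0.012 m and angle between lid's own z axis and vertical below 0.1 rad and contact force between the fingers and lid below 0.1 N and linear speed of lid below 0.02 m/s and z of torch in the frame of holder below 0.06 m), for 0.2 s.
2. the torch has been lifted clear of the clips (z of torch in the frame of holder above 0.09 m), for 0.05 s.
At the end, for the whole second after the job is handed in: Lid knob up on the mat (centres within 35 mm, level within 0.1 rad); torch flat on the pot's floor (level within 0.17 rad, its middle 5 to 26 mm above the pot's underside, within 45 mm of its centre); pot upright, within 50 mm of its start; all at rest and released (horizontal distance between lid and mat below 0.035 m and height (world z) of lid below 0.012 m and angle between each of lid, pot's own z axis and vertical below 0.1 rad and contact force between the fingers and lid below 0.1 N and contact force between the fingers and torch below 0.1 N and horizontal distance between torch and pot below 0.045 m and z of torch in the frame of pot between 0.005 and 0.026 m and angle between torch's own x axis and vertical between 1.4 and 1.75 rad and linear speed of torch below 0.05 m/s and linear speed of lid below 0.02 m/s and distance of pot from where it was at the start of the episode below 0.05 m); the robot touches nothing.
It fails at once if the lid is dropped (falls free faster than 0.8 m/s, from more than about 33 mm) (linear speed of lid above 0.8 m/s and contact force between the fingers and lid below 0.05 N).
It fails at once if the torch is dropped or flung (moves free faster than 0.8 m/s) (linear speed of torch above 0.8 m/s and contact force between the fingers and torch below 0.05 N).
It fails at once if one of the other loose things on the table is shifted by more than 40 mm (distance of any of mug, block, jar, bottle from where it was at the start of the episode above 0.04 m).
It also fails if it takes over 72 s, if anything falls off the work surface, if the arm or the gripper's body presses on something with over 40 N, if the wrist force passes 120 N, or if a joint passes its speed limit or range.

ROBOT

A 7-joint arm with a two-finger parallel gripper is mounted at the origin on the work surface. World frame = base frame: x ahead of the robot, y to its left, z up, the work surface at z = 0. Lengths are in m, angles in rad, forces in N, time in s.
With the tool pointing down it reaches from about 0.425 to 0.875 m from the base axis. Payload 4.7 kg.
Tool frame: the origin (TCP) lies midway between the tips of the shut fingers; the grasp point (between the pads) lies 19 mm behind it; z points along the fingers, y is the line along which they close (so a half turn about z gives the same grasp; the last joint's range is limited). The gripper opens to 87 mm and grips with 3 to 60 N. Pads are 19 mm wide; open, the fingers measure 117 mm over their backs; the gripper's body (75 mm by 190 mm) begins 51 mm behind the grasp point.
Start: joints at [-1.101, 0.321, -0.07, 1.45, 0.023, 1.371, -0.057], TCP at [0.286, 0.584, 0.223] pointing down, gripper open.
Joint ranges: [-2.86, 2.86], [-0.3, 2.09], [-1.38, 1.24], [0.06, 2.45], [-1.56, 4.7], [0.09, 2.05], [-2.69, 2.69]. Speed limits (rad/s): [2.57, 2.57, 3.14, 3.14, 3.14, 3.14, 3.14].

INTERFACE

Orientations are given as [roll, pitch, yaw] about the fixed x, y, z axes, in that order (R = Rz(yaw) Ry(pitch) Rx(roll)).
In Python, from rig import manip, imaging, find_in, trace gives the robot as it stands. The module is installed in compiled form; this text tells all that it offers.
- The arm moves only by the shell command python3 -m creep 'ROWS'. ROWS is JSON, one flat list of numbers, 7 for each row, row after row: the shift along the tool's x, y, z in units of 50 mm (1.0 is 50 mm), then the turn, a rotation vector about the tool's x, y, z in units of 8 degrees (1.0 is 8 degrees), then the opening, from 0 (shut) to 1 (fully open). In form: [dx, dy, dz, ax, ay, az, hand, dx, dy, dz, ax, ay, az, hand, ...]. A call has 1 to 20 rows; each row is the pose to reach, as a shift and turn from the pose commanded when the call began, along the tool's axes at that moment; what a row does not reach only later rows make up. A row lasts 1/8 s, in which the tool goes at most 62.5 mm and 10.7 degrees, less where a joint would pass 70% of its speed; a pose out of reach is approached as far as the arm can. A call with a gripper value outside its range is refused whole. The fingers move at their own pace and stop on an object; the grip force is fixed at half the most. Time passes only in rows, so rows that repeat a pose let the fingers close. It gives the time, the measured TCP pose, the force, the opening and the grip force at its end, in the units of the state.
- manip.get_state(): the state, without advancing time (a new reading comes with each control period).
- imaging.snapshot(name): name is "side" or "top"; returns the picture (420x560x3 uint8, red, green, blue); there is no depth.
- imaging.camera_model(name): a dict with "fx", "fy", "cx", "cy" (pixels), "pose" (4x4, takes a point from camera to world coordinates). Camera axes: x right, y up, looking along -z (the intrinsics and any distortion apply to the point x, -y, -z); pixel columns grow to the right and rows downward; lengths in m; the calibration is good to about 2 mm. A picture is of the moment at which its call begins. camera_model takes no time and is no camera call.
- manip.hand_in(): hands the job in; it is judged then, once.
Trained networks look in the newest picture that a camera, given by its name, has taken for a name from the list of things; names that differ only in an ending like _2 or _b are one class to them, and where a whole thing is asked for, a point or a joint stands for the part that bears it (a point fixed in the world has none). Each returns a list of dicts, best first, with "confidence" (0 to 1); they miss things now and then, are a little off and sometimes report something else, mostly with a low value. They report only what shows in the picture. A call takes as long as a camera call. They do not tell look-alikes from the thing itself.
- find_in(camera, name): "xyz" ([x, y, z] in m, in the coordinates of the camera as it stood for that picture, good to about 4 mm: the middle of the surface that is visible of it).
- trace(camera, name): "region" (420x560 bool, what is visible of it).
The state is a dict: "clock": time; "joints": joint angles; "qvel": joint speeds; "effort": joint torques, N m; "tcp_pos": TCP position; "orientation": TCP orientation; "ft_force": force on the tool from outside, world axes, zero at the start; "moment": the same for the moment, N m; "width": finger opening in m; "grasp_force": force on a finger pad.
Only numpy, scipy, OpenCV 4.12 (cv2) and the standard library are available. Lean on these libraries where they do the work, as an engineer would, in place of code of your own. Each camera call takes 0.05 s, during which the arm holds its last target. There are 200 camera calls.

## Working session

There is one attempt and no reset: what is moved stays moved. The work goes in short steps, Python scripts to look and compute and a shell command to move; the robot and the scene stay as the last step left them, time stands still between calls to the robot, and variables do not carry over. Pictures are saved under pics/ and viewed, at most 10 in all, crops included, and the job is handed in when it is done.

```bash
mkdir -p pics; python3 - <<'E'
from rig import manip, imaging, find_in, trace
import cv2, numpy as np
s=manip.get_state(); print({k:np.round(v,3).tolist() for k,v in s.items()})
for c in("top","side"):
    im=imaging.snapshot(c); cv2.imwrite(f"pics/{c}0.png",im[:,:,::-1])
    T=np.array(imaging.camera_model(c)["pose"]); print(c,T.round(3).tolist(),{k:v for k,v in imaging.camera_model(c).items() if k!='pose'})
    for n in "pot lid mat holder torch mug block jar bottle".split():
        for d in find_in(c,n)[:3]:
            p=T[:3,:3]@d["xyz"]+T[:3,3]; print(c,n,p.round(3),round(d["confidence"],2))
E
```

```text
{'clock': 0.0, 'joints': [-1.101, 0.322, -0.07, 1.452, 0.023, 1.371, -0.057], 'qvel': [0.001, 0.001, -0.0, 0.002, -0.0, 0.0, 0.0], 'effort': [0.0, -49.129, -0.404, -31.253, -0.064, 0.044, 0.0], 'tcp_pos': [0.286, 0.583, 0.221], 'orientation': [-3.14, 0.0, 2.686], 'ft_force': [0.379, 0.125, -0.633], 'moment': [-0.067, -0.027, 0.01], 'grasp_force': 0.0, 'width': 0.087}
top [[0.019, 0.99, -0.137, 0.345], [-1.0, 0.02, 0.006, 0.009], [0.009, 0.136, 0.991, 1.134], [0.0, 0.0, 0.0, 1.0]] {'fx': 383.10465450592636, 'fy': 383.10465450592636, 'cx': 279.4061510068381, 'cy': 207.07685481282712}
top pot [0.469 0.283 0.036] 0.61
top lid [0.499 0.347 0.066] 0.79
top lid [0.259 0.338 0.012] 0.65
top mat [0.587 0.026 0.009] 0.64
top mat [0.725 0.253 0.041] 0.54
top holder [ 0.486 -0.354  0.01 ] 0.68
top torch [ 0.491 -0.366  0.061] 0.96
top torch [ 0.724 -0.246  0.031] 0.34
top mug [0.585 0.026 0.009] 0.59
top block [ 0.721 -0.247  0.032] 0.75
top jar [0.669 0.401 0.07 ] 0.63
top bottle [ 0.671 -0.384  0.071] 0.57
side [[0.997, 0.024, -0.073, 0.386], [-0.073, 0.575, -0.815, -1.128], [0.023, 0.818, 0.575, 0.856], [0.0, 0.0, 0.0, 1.0]] {'fx': 481.0632904465825, 'fy': 481.0632904465825, 'cx': 277.02982700286924, 'cy': 203.1118664725373}
side pot [0.494 0.278 0.029] 0.8
side pot [ 0.725 -0.258  0.028] 0.15
side lid [0.5   0.341 0.068] 0.71
side lid [0.26  0.327 0.01 ] 0.59
side lid [ 0.678 -0.412  0.062] 0.33
side mat [ 0.592  0.015 -0.   ] 0.96
side holder [ 0.49  -0.383  0.012] 0.93
side torch [ 0.488 -0.372  0.062] 0.92
side torch [0.679 0.387 0.046] 0.73
side mug [0.716 0.222 0.051] 0.72
side block [ 0.724 -0.258  0.03 ] 0.6
side jar [0.678 0.386 0.044] 0.57
side jar [0.718 0.219 0.053] 0.57
side bottle [ 0.672 -0.411  0.061] 0.75
```

View pics/top0.png

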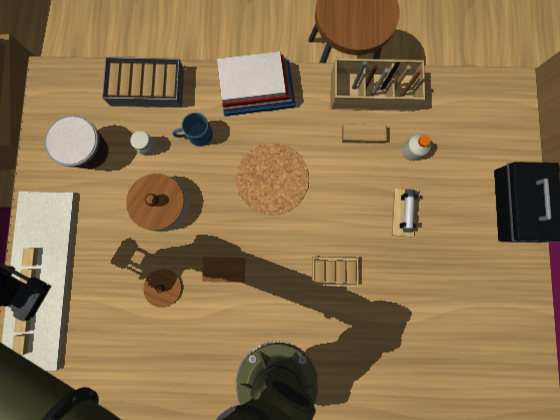

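View pics/side0.png

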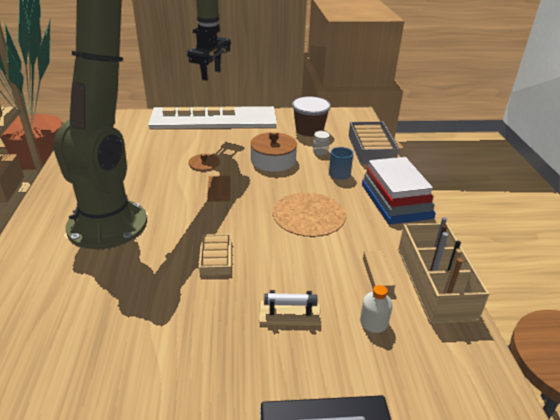

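The top picture shows the large lid on the pot at (155,202), the small decoy lid at (163,288), the mat at (272,179) and the torch in its holder at (409,211). The side view agrees: lid at (274,145), torch at (290,300). Next I'll refine these positions from the network regions.

```bash
cat > h.py <<'E'
from rig import manip, imaging, find_in, trace
import cv2, numpy as np
def ray(c,uv,z):
    m=imaging.camera_model(c);T=np.array(m["pose"])
    d=T[:3,:3]@np.array([(uv[0]-m["cx"])/m["fx"],-(uv[1]-m["cy"])/m["fy"],-1])
    return T[:3,3]+d*(z-T[2,3])/d[2]
def regions(c,n,z):
    """contour of each region on plane z -> centre of enclosing circle, radius, min-area rect"""
    for d in trace(c,n)[:2]:
        k,_=cv2.findContours(d["region"].astype(np.uint8),cv2.RETR_EXTERNAL,cv2.CHAIN_APPROX_NONE)
        k=max(k,key=cv2.contourArea)[:,0,:]
        P=np.array([ray(c,p,z)[:2] for p in k],np.float32)*1000
        e=cv2.fitEllipse(P); r=cv2.minAreaRect(P)
        print(c,n,round(d["confidence"],2),"px",k.mean(0).round(),"ell",np.round(e[0],1),np.round(e[1],1),"rect",np.round(r[0],1),np.round(r[1],1),round(r[2],1),flush=True)
def state():
    s=manip.get_state(); print({k:np.round(s[k],4).tolist() for k in("clock","joints","tcp_pos","orientation","ft_force","width","grasp_force")})
def units(p,yaw=None):
    """shift (50 mm) in tool axes and turn about tool z (8 deg) from here to p"""
    from scipy.spatial.transform import Rotation as R
    s=manip.get_state(); r=R.from_euler("xyz",s["orientation"])
    print("shift",(r.inv().apply(np.array(p)-s["tcp_pos"])/.05).round(3))
    if yaw is not None: print("turn",((R.from_euler("xyz",s["orientation"]).inv()*R.from_euler("xyz",[np.pi,0,yaw])).as_rotvec(degrees=True)/8).round(3))
E
python3 - <<'E'
from h import *
for c in("top","side"):
    imaging.snapshot(c)
    regions(c,"lid",.068); regions(c,"mat",.004); regions(c,"torch",.05); regions(c,"holder",.012)
print(ray("top",(152,199),.108),ray("side",(274,136),.1))
E
```

```text
top lid 0.88 px [162. 288.] ell [262.3 318.1] [ 99.8 100.7] rect [262. 319.] [ 98.8 100.9] 1.1
top lid 0.82 px [155. 202.] ell [500.2 352.5] [159.1 162.4] rect [500.8 352.5] [161.  160.1] 47.3
top mat 0.74 px [272. 179.] ell [587.5  26.1] [212.3 213.7] rect [588.3  24.4] [211.8 213.9] 1.2
top mat 0.24 px [144. 143.] ell [687.8 418.6] [61.3 85.6] rect [688.3 417.9] [84.9 61.8] 46.7
top torch 0.55 px [409. 211.] ell [ 489.  -367.7] [ 27.9 156.8] rect [ 491.2 -367.2] [ 28.9 123.6] 85.8
top holder 0.56 px [402. 217.] ell [ 481.3 -360.7] [ 69.3 143.1] rect [ 490.3 -367. ] [ 68.3 140.1] 85.9
side lid 0.72 px [273. 144.] ell [499.3 347.9] [157.9 171. ] rect [501. 349.] [167.8 156.5] 88.1
side lid 0.69 px [204. 162.] ell [270.3 227.3] [ 94.8 107.2] rect [269.7 225.5] [ 93.  109.4] 1.4
side mat 0.67 px [309. 214.] ell [586.4  22.7] [218.3 222.2] rect [586.9  20.3] [221.3 217.6] 87.4
side torch 0.79 px [291. 300.] ell [ 490.9 -366.9] [ 37.4 135.8] rect [ 491.6 -367.3] [ 35.6 121.4] 85.4
side torch 0.46 px [341. 164.] ell [720.1 238.9] [ 79.7 231. ] rect [719.8 240.9] [217.5  75.9] 76.4
side holder 0.59 px [289. 314.] ell [ 489.3 -376. ] [ 76.6 166.1] rect [ 490.1 -371.6] [ 78.8 141. ] 87.0
[0.50148226 0.34755465 0.108     ] [0.50105474 0.33940442 0.1       ]
```

```bash
python3 -c "
from h import *
units([.5,.35,.15]);units([.5,.35,.077])"
```

```text
shift [-5.897 -2.314  1.452]
shift [-5.897 -2.314  2.912]
```

```bash
python3 -m creep '[-0.5,-0.2,0,0,0,0,1, -1.5,-0.6,0.2,0,0,0,1, -2.5,-1,0.5,0,0,0,1, -3.5,-1.4,0.8,0,0,0,1, -4.5,-1.8,1,0,0,0,1, -5.4,-2.1,1.2,0,0,0,1, -5.9,-2.31,1.35,0,0,0,1, -5.9,-2.31,1.35,0,0,0,1, -5.9,-2.31,1.35,0,0,0,1, -5.9,-2.31,1.35,0,0,0,1]'
python3 - <<'E'
from h import *
state(); units([.5,.35,.077])
a=imaging.snapshot("side");b=imaging.snapshot("top")
a=cv2.resize(a[70:220,180:380],(800,600))[:,:,::-1];cv2.imwrite("pics/s1.png",a)
E
```

```text
clock: 2.75
tcp_pos: [0.499, 0.3521, 0.1555]
orientation: [3.14, -0.0, 2.689]
ft_force: [0.3, -0.7, 0.5]
width: 0.0868
grasp_force: 0.0
{'clock': 2.75, 'joints': [-0.7365, 0.2754, 0.0942, 1.6462, -0.0283, 1.2205, 0.4819], 'tcp_pos': [0.499, 0.3521, 0.1555], 'orientation': [3.1404, -0.0005, 2.6888], 'ft_force': [0.2908, -0.6974, 0.4982], 'width': 0.0868, 'grasp_force': 0.0}
shift [-0.037 -0.031  1.571]
```

View pics/s1.png

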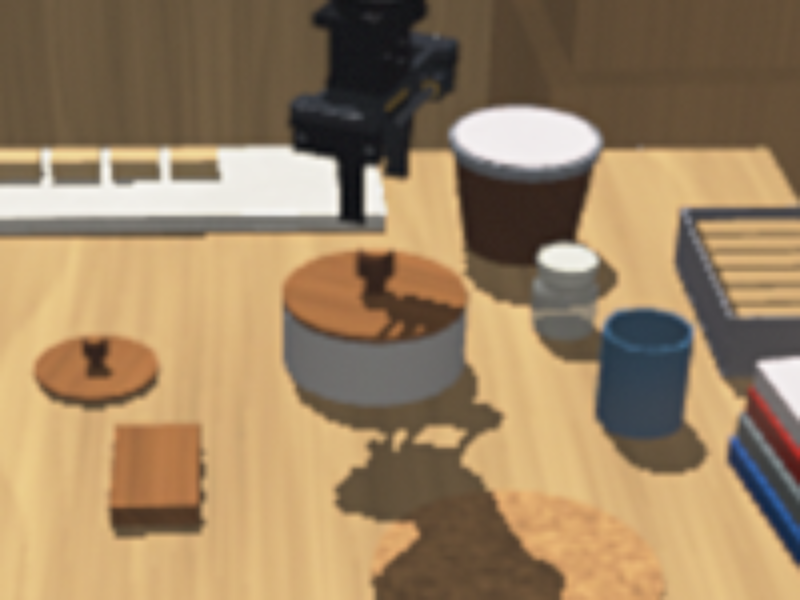

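The fingers at crop (350,210) and (398,170) straddle the line of the knob at (375,265), so the gripper is aligned. I'll descend and grip.

```bash
python3 -m creep '[-0.04,-0.03,0.4,0,0,0,1, -0.04,-0.03,0.8,0,0,0,1, -0.04,-0.03,1.1,0,0,0,1, -0.04,-0.03,1.35,0,0,0,1, -0.04,-0.03,1.5,0,0,0,1, -0.04,-0.03,1.55,0,0,0,1, -0.04,-0.03,1.55,0,0,0,1]'
python3 -c "
from h import *
state()"
```

```text
clock: 3.72
tcp_pos: [0.5015, 0.348, 0.0778]
orientation: [3.141, 0.0, 2.686]
ft_force: [-0.3, 0.1, 0.0]
width: 0.0871
grasp_force: 0.0
{'clock': 3.725, 'joints': [-0.7279, 0.3439, 0.0934, 1.7235, -0.0358, 1.0752, 0.4922], 'tcp_pos': [0.5015, 0.348, 0.0778], 'orientation': [3.1411, 0.0003, 2.6858], 'ft_force': [-0.278, 0.0627, 0.0215], 'width': 0.0871, 'grasp_force': 0.0}
```

Close and watch the width.

```bash
python3 -m creep '[0,0,0,0,0,0,0.5, 0,0,0,0,0,0,0.3, 0,0,0,0,0,0,0.2, 0,0,0,0,0,0,0.2, 0,0,0,0,0,0,0.2, 0,0,0,0,0,0,0.2, 0,0,-0.1,0,0,0,0.2, 0,0,-0.3,0,0,0,0.2, 0,0,-0.6,0,0,0,0.2, 0,0,-1,0,0,0,0.2, 0,0,-1.4,0,0,0,0.2,0,0,-1.4,0,0,0,0.2]'
python3 - <<'E'
from h import *
state()
a=imaging.snapshot("side")
a=cv2.resize(a[70:220,180:380],(800,600))[:,:,::-1];cv2.imwrite("pics/s2.png",a)
imaging.snapshot("top"); regions("top","lid",.068+.07); regions("top","pot",.06)
units([.587,.024,.15])
E
```

```text
clock: 5.22
tcp_pos: [0.5028, 0.3487, 0.1507]
orientation: [3.137, 0.002, 2.686]
ft_force: [-1.1, -0.2, -2.3]
width: 0.0326
grasp_force: 30.0
{'clock': 5.225, 'joints': [-0.7317, 0.2781, 0.0976, 1.653, -0.0287, 1.2068, 0.487], 'tcp_pos': [0.5028, 0.3487, 0.1507], 'orientation': [3.137, 0.0023, 2.6856], 'ft_force': [-1.0648, -0.1965, -2.3001], 'width': 0.0326, 'grasp_force': 30.0003}
top lid 0.72 px [156. 200.] ell [500.1 339.7] [129.6 150.6] rect [497.3 332.2] [126.7 160.8] 80.5
top lid 0.67 px [170. 283.] ell [281.7 276. ] [39.9 90.8] rect [282.8 273.1] [90.2 39.1] 29.8
top pot 0.76 px [175. 212.] ell [476.4 304.9] [ 86.1 130.9] rect [471.7 294.9] [ 67.8 145.2] 62.6
shift [-4.396 -5.049 -0.061]
```

View pics/s2.png

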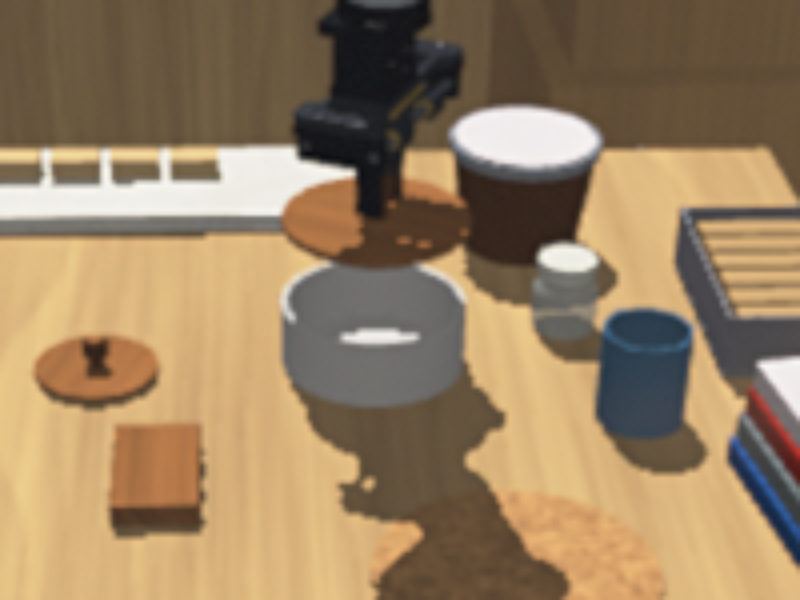

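The lid (crop (376,220)) is held level and is clear of the open pot, which hasn't moved. Next I'll carry it to the mat.

```bash
python3 -m creep '[-0.2,-0.25,0,0,0,0,0.2, -0.7,-0.8,0,0,0,0,0.2, -1.3,-1.5,0,0,0,0,0.2, -1.9,-2.2,0,0,0,0,0.2, -2.5,-2.9,0,0,0,0,0.2, -3.1,-3.6,0,0,0,0,0.2, -3.7,-4.25,0,0,0,0,0.2, -4.1,-4.7,0,0,0,0,0.2, -4.35,-5,0,0,0,0,0.2, -4.4,-5.05,0,0,0,0,0.2, -4.4,-5.05,0,0,0,0,0.2,-4.4,-5.05,0,0,0,0,0.2]'
python3 - <<'E'
from h import *
state(); units([.587,.024,.0275])
E
```

```text
clock: 6.92
tcp_pos: [0.5875, 0.0263, 0.1475]
orientation: [3.141, -0.001, 2.688]
ft_force: [0.6, -0.6, -1.8]
width: 0.033
grasp_force: 30.0
{'clock': 6.925, 'joints': [-0.3464, 0.2401, 0.298, 1.718, -0.0761, 1.195, 1.0892], 'tcp_pos': [0.5875, 0.0263, 0.1475], 'orientation': [3.1409, -0.0007, 2.6884], 'ft_force': [0.5599, -0.6255, -1.7932], 'width': 0.033, 'grasp_force': 30.0005}
shift [-0.013 -0.046  2.399]
```

```bash
python3 -m creep '[0,-0.04,0.3,0,0,0,0.2, 0,-0.04,0.8,0,0,0,0.2, 0,-0.04,1.3,0,0,0,0.2, 0,-0.04,1.7,0,0,0,0.2, 0,-0.04,2,0,0,0,0.2, 0,-0.04,2.2,0,0,0,0.2, 0,-0.04,2.27,0,0,0,0.2, 0,-0.04,2.32,0,0,0,0.2, 0,-0.04,2.34,0,0,0,0.2, 0,-0.04,2.34,0,0,0,0.2]'
```

```text
clock: 8.18
tcp_pos: [0.5872, 0.0225, 0.031]
orientation: [3.141, 0.001, 2.686]
ft_force: [0.1, 0.6, -2.0]
width: 0.0332
grasp_force: 30.0
```

```bash
python3 -m creep '[0,0,0.02,0,0,0,0.2, 0,0,0.04,0,0,0,0.2, 0,0,0.04,0,0,0,0.2]';python3 -m creep '[0,0,0.02,0,0,0,0.2, 0,0,0.04,0,0,0,0.2, 0,0,0.04,0,0,0,0.2]'
```

```text
clock: 8.55
tcp_pos: [0.5868, 0.0225, 0.0285]
orientation: [-3.142, -0.0, 2.686]
ft_force: [-0.1, 0.1, -1.7]
width: 0.0327
grasp_force: 30.0
clock: 8.93
tcp_pos: [0.587, 0.0226, 0.0268]
orientation: [3.141, 0.0, 2.686]
ft_force: [-0.2, 0.7, 0.6]
width: 0.0329
grasp_force: 30.0
```

The weight is off the gripper, so the lid is on the mat. Now I'll release it and rise.

```bash
python3 -m creep '[0,0,0,0,0,0,0.5, 0,0,0,0,0,0,1, 0,0,0,0,0,0,1, 0,0,0,0,0,0,1, 0,0,0,0,0,0,1, 0,0,-0.2,0,0,0,1, 0,0,-0.7,0,0,0,1, 0,0,-1.4,0,0,0,1, 0,0,-2.2,0,0,0,1, 0,0,-2.6,0,0,0,1, 0,0,-2.6,0,0,0,1]'
python3 - <<'E'
from h import *
state(); units([.491,-.367,.13],np.deg2rad(175.8)); units([.491,-.367,.04])
E
```

```text
clock: 10.3
tcp_pos: [0.5884, 0.0225, 0.1592]
orientation: [3.139, 0.004, 2.686]
ft_force: [0.5, -0.4, -0.4]
width: 0.0872
grasp_force: 0.0
{'clock': 10.3, 'joints': [-0.3459, 0.2285, 0.3035, 1.7076, -0.073, 1.2117, 1.0905], 'tcp_pos': [0.5884, 0.0225, 0.1592], 'orientation': [3.1387, 0.0039, 2.6857], 'ft_force': [0.4642, -0.4299, -0.3554], 'width': 0.0872, 'grasp_force': 0.0}
shift [-1.679 -7.854  0.567]
turn [ 0.015  0.032 -2.74 ]
shift [-1.672 -7.859  2.367]
```

```bash
python3 -m creep '[-0.1,-0.5,0,0,0,-0.3,1, -0.3,-1.4,0,0,0,-0.7,1, -0.5,-2.4,0,0,0,-1.1,1, -0.7,-3.4,0,0,0,-1.5,1, -0.9,-4.4,0,0,0,-1.9,1, -1.1,-5.4,0.1,0,0,-2.3,1, -1.35,-6.4,0.3,0,0,-2.6,1, -1.55,-7.3,0.5,0,0,-2.74,1, -1.68,-7.85,0.55,0,0,-2.74,1, -1.68,-7.85,0.55,0,0,-2.74,1, -1.68,-7.85,0.55,0,0,-2.74,1]'
python3 - <<'E'
from h import *
state()
im=imaging.snapshot("top"); regions("top","mat",.004);regions("top","lid",.017)
a=im[130:280,230:430]; b=imaging.snapshot("side"); regions("side","lid",.017);regions("side","torch",.05);b=b[180:330,200:400]
cv2.imwrite("pics/t3.png",cv2.resize(np.vstack([a,b]),(800,1200))[::2,::1][:, :, ::-1] if 0 else cv2.resize(np.hstack([a,b]),(800,300),interpolation=cv2.INTER_CUBIC)[:,:,::-1])
E
```

```text
clock: 11.68
tcp_pos: [0.4897, -0.3655, 0.1282]
orientation: [3.14, -0.001, 3.069]
ft_force: [0.3, -0.5, -0.5]
width: 0.0872
grasp_force: 0.0
{'clock': 11.675, 'joints': [0.1808, 0.3239, 0.5056, 1.6858, -0.1685, 1.1768, 2.2279], 'tcp_pos': [0.4897, -0.3655, 0.1282], 'orientation': [3.14, -0.0009, 3.0692], 'ft_force': [0.2819, -0.5418, -0.5009], 'width': 0.0872, 'grasp_force': 0.0}
top mat 0.55 px [271. 179.] ell [586.7  26.7] [215.  216.2] rect [586.8  25.9] [214.8 216.9] 1.2
top lid 0.9 px [162. 288.] ell [259.5 332. ] [102.8 105.1] rect [258.3 332.6] [104.3 102.5] 3.1
top lid 0.89 px [273. 179.] ell [584.   23.2] [161.3 161.5] rect [582.   22.7] [160.7 160.9] 1.2
side lid 0.91 px [323. 212.] ell [628.1  10.9] [ 63.5 157.4] rect [630.9  12.5] [157.3  62.8] 82.2
side lid 0.71 px [204. 162.] ell [261.6 316.2] [105.8 109.8] rect [261.9 316.2] [108.6 106.4] 88.1
side torch 0.85 px [291. 300.] ell [ 488.3 -366.5] [ 34.8 143.4] rect [ 491.4 -367.6] [ 34.9 121.3] 85.5
side torch 0.28 px [289. 314.] ell [ 485.7 -408.8] [ 73.4 160.1] rect [ 486.8 -404.8] [ 76.6 135.3] 84.9
```

View pics/t3.png

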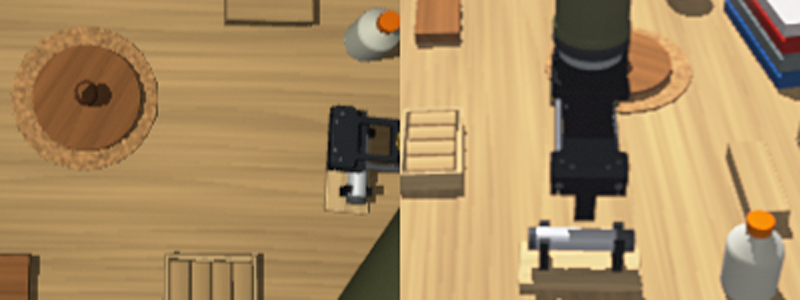

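The lid sits centred on the mat (crop (85,92)), about 4 mm off. The fingers (crop (585,205)) are over the middle of the torch (585,238), so I'll descend next.

```bash
python3 -c "
from h import *
state();units([.491,-.367,.04],np.deg2rad(175.7))"
python3 -m creep '[0,0,0.4,0,0,0,1, 0,0,0.8,0,0,0,1, 0,0,1.1,0,0,0,1, 0,0,1.35,0,0,0,1, 0,0,1.5,0,0,0,1, 0,0,1.6,0,0,0,1, 0,0,1.6,0,0,0,1]'
python3 -c "
from h import *
state();units([.491,-.367,.04],np.deg2rad(175.7))"
```

```text
{'clock': 11.975, 'joints': [0.1802, 0.3228, 0.5062, 1.6849, -0.1679, 1.1768, 2.2284], 'tcp_pos': [0.4901, -0.366, 0.1292], 'orientation': [3.1413, 0.0005, 3.07], 'ft_force': [1.1518, 0.1232, 1.5139], 'width': 0.0868, 'grasp_force': 0.0}
shift [-0.018 -0.019  1.784]
turn [0.002 0.004 0.025]
clock: 12.85
tcp_pos: [0.4896, -0.3669, 0.049]
orientation: [3.142, 0.0, 3.068]
ft_force: [-0.6, 0.3, 0.9]
width: 0.0868
grasp_force: 0.0
{'clock': 12.85, 'joints': [0.2037, 0.4085, 0.4846, 1.754, -0.2174, 1.0324, 2.2641], 'tcp_pos': [0.4896, -0.3669, 0.049], 'orientation': [3.1415, 0.0001, 3.0683], 'ft_force': [-0.6084, 0.2735, 0.9082], 'width': 0.0868, 'grasp_force': 0.0}
shift [-0.029  0.001  0.18 ]
turn [0.001 0.    0.013]
```

```bash
python3 -m creep '[-0.03,0,0.1,0,0,0,1, -0.03,0,0.18,0,0,0,1, -0.03,0,0.18,0,0,0,0.5, -0.03,0,0.18,0,0,0,0.3, -0.03,0,0.18,0,0,0,0.1, -0.03,0,0.18,0,0,0,0.1, -0.03,0,0.18,0,0,0,0.1, -0.03,0,0.18,0,0,0,0.1]'
python3 -c "
from h import *
state()"
```

```text
clock: 13.85
tcp_pos: [0.491, -0.367, 0.0401]
orientation: [3.142, 0.0, 3.068]
ft_force: [0.1, 0.6, 0.8]
width: 0.0352
grasp_force: 0.0
{'clock': 13.85, 'joints': [0.2066, 0.4216, 0.4808, 1.7569, -0.2244, 1.0176, 2.2677], 'tcp_pos': [0.491, -0.367, 0.0401], 'orientation': [3.1415, 0.0001, 3.0683], 'ft_force': [0.1159, 0.556, 0.7946], 'width': 0.0352, 'grasp_force': 0.0}
```

Still closing, so I'll give it more time before lifting.

```bash
python3 -m creep '[0,0,0,0,0,0,0.1, 0,0,0,0,0,0,0.1, 0,0,0,0,0,0,0.1, 0,0,0,0,0,0,0.1]'
python3 -m creep '[0,0,-0.04,0,0,0,0.1, 0,0,-0.08,0,0,0,0.1, 0,0,-0.12,0,0,0,0.1, 0,0,-0.16,0,0,0,0.1]'
```

```text
clock: 14.35
tcp_pos: [0.491, -0.367, 0.0401]
orientation: [-3.142, 0.0, 3.068]
ft_force: [0.6, -0.6, 0.3]
width: 0.025
grasp_force: 30.0
clock: 14.85
tcp_pos: [0.4902, -0.3668, 0.0475]
orientation: [3.141, -0.002, 3.068]
ft_force: [-0.1, -0.6, -7.1]
width: 0.0256
grasp_force: 30.0
```

```bash
python3 -m creep '[0,0,-0.04,0,0,0,0.1, 0,0,-0.08,0,0,0,0.1, 0,0,-0.12,0,0,0,0.1, 0,0,-0.2,0,0,0,0.1, 0,0,-0.4,0,0,0,0.1, 0,0,-0.8,0,0,0,0.1, 0,0,-1.3,0,0,0,0.1, 0,0,-1.7,0,0,0,0.1, 0,0,-2,0,0,0,0.1, 0,0,-2.1,0,0,0,0.1,0,0,-2.1,0,0,0,0.1]'
python3 - <<'E'
from h import *
state(); units([.5,.351,.15])
b=imaging.snapshot("side"); a=imaging.snapshot("top"); regions("side","torch",.158)
regions("top","pot",.06); regions("side","pot",.06); regions("top","lid",.017)
cv2.imwrite("pics/t4.png",cv2.resize(np.hstack([a[130:280,80:280],b[180:330,200:400]]),(800,300),interpolation=cv2.INTER_CUBIC)[:,:,::-1])
E
```

```text
clock: 16.23
tcp_pos: [0.491, -0.3669, 0.153]
orientation: [3.141, -0.0, 3.068]
ft_force: [0.3, 0.0, -1.6]
width: 0.0249
grasp_force: 30.0
{'clock': 16.225, 'joints': [0.1755, 0.3055, 0.512, 1.6557, -0.1576, 1.2218, 2.2195], 'tcp_pos': [0.491, -0.3669, 0.153], 'orientation': [3.1414, -0.0, 3.0685], 'ft_force': [0.2689, 0.0134, -1.6336], 'width': 0.0249, 'grasp_force': 29.9988}
shift [ 0.869 14.333  0.062]
side torch 0.8 px [270. 262.] ell [ 443.7 -357.1] [24.1 43.1] rect [ 443.8 -357.8] [38.2 21.7] 87.0
top pot 0.69 px [158. 204.] ell [496.7 345.4] [159.8 172.9] rect [495.6 344.1] [172.2 160.5] 67.4
top pot 0.59 px [364. 134.] ell [ 714.  -239.1] [ 59.1 156.2] rect [ 713.5 -240.1] [128.7  56.4] 89.7
side pot 0.68 px [266. 152.] ell [472.3 306.3] [105.8 267.2] rect [469.  303.3] [250.  101.2] 85.5
top lid 0.97 px [272. 179.] ell [583.5  23.7] [156.6 158. ] rect [583.9  23.4] [156.5 156.8] 64.4
top lid 0.59 px [162. 288.] ell [259.6 331.6] [104.  106.6] rect [258.1 331.5] [103.5 105.8] 1.1
```

View pics/t4.png

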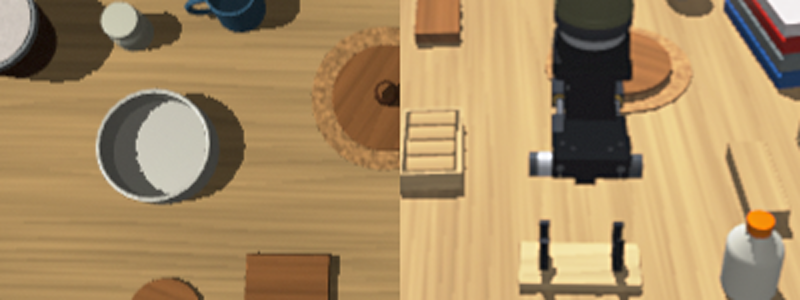

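The torch is held level (crop (585,165)) and is out of the clips. The pot is open at crop (155,146). Now I'll carry the torch over.

```bash
python3 -m creep '[0,0.3,0,0,0,0,0.1, 0.05,1,0,0,0,0,0.1, 0.1,1.9,0,0,0,0,0.1, 0.2,2.9,0,0,0,0,0.1, 0.25,3.9,0,0,0,0,0.1, 0.3,4.9,0,0,0,0,0.1, 0.35,5.9,0,0,0,0,0.1, 0.4,6.9,0,0,0,0,0.1, 0.45,7.9,0,0,0,0,0.1, 0.5,8.9,0,0,0,0,0.1, 0.6,9.9,0,0,0,0,0.1, 0.65,10.9,0,0,0,0,0.1, 0.7,11.9,0,0,0,0,0.1, 0.8,12.9,0,0,0,0,0.1, 0.85,13.7,0,0,0,0,0.1, 0.87,14.2,0,0,0,0,0.1, 0.87,14.33,0,0,0,0,0.1, 0.87,14.33,0,0,0,0,0.1, 0.87,14.33,0,0,0,0,0.1]'
python3 - <<'E'
from h import *
state()
print(ray("top",(157.2,203),.06))
b=imaging.snapshot("side"); a=imaging.snapshot("top"); regions("side","torch",.16);regions("top","torch",.16)
cv2.imwrite("pics/t5.png",cv2.resize(np.hstack([a[130:280,80:280],b[70:220,180:380]]),(800,300),interpolation=cv2.INTER_CUBIC)[:,:,::-1])
units([.5,.351,.01])
E
```

```text
clock: 18.9
tcp_pos: [0.5008, 0.3486, 0.1531]
orientation: [-3.141, 0.0, 3.066]
ft_force: [-0.6, -0.2, -1.3]
width: 0.0248
grasp_force: 30.0
{'clock': 18.9, 'joints': [-0.641, 0.2782, -0.0134, 1.6458, 0.005, 1.2181, 0.8392], 'tcp_pos': [0.5008, 0.3486, 0.1531], 'orientation': [-3.1405, 0.0003, 3.0656], 'ft_force': [-0.565, -0.1854, -1.2942], 'width': 0.0248, 'grasp_force': 29.9987}
[0.49766949 0.34800074 0.06      ]
side torch 0.8 px [285. 118.] ell [537.6 349.3] [55.1 61.8] rect [537.8 349.2] [56.5 47.5] 85.7
side torch 0.58 px [321. 143.] ell [633.4 173.1] [ 53.4 158.2] rect [632.4 175.3] [147.2  51.5] 80.7
top torch 0.45 px [142. 213.] ell [455.7 354.4] [29.7 32.3] rect [456.9 354.5] [30.9 28.1] 1.1
shift [0.011 0.025 2.866]
```

View pics/t5.png

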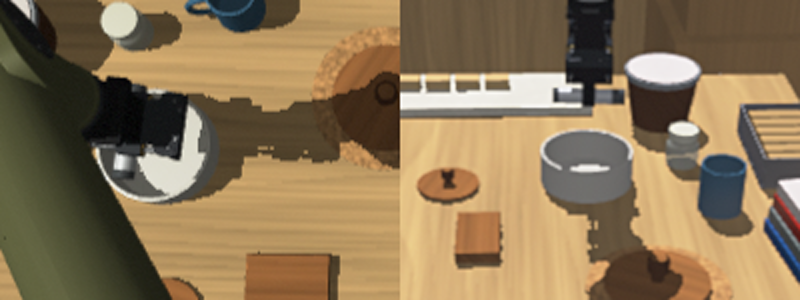

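The torch (right crop 555 to 623) is centred above the pot (541 to 632). I'll lower it now.

```bash
python3 -m creep '[0.02,0.01,0.3,0,0,0,0.1, 0.02,0.01,0.8,0,0,0,0.1, 0.02,0.01,1.3,0,0,0,0.1, 0.02,0.01,1.7,0,0,0,0.1, 0.02,0.01,2,0,0,0,0.1, 0.02,0.01,2.25,0,0,0,0.1, 0.02,0.01,2.45,0,0,0,0.1, 0.02,0.01,2.6,0,0,0,0.1, 0.02,0.01,2.7,0,0,0,0.1, 0.02,0.01,2.74,0,0,0,0.1, 0.02,0.01,2.74,0,0,0,0.1]'
```

```text
clock: 20.48
tcp_pos: [0.4992, 0.3514, 0.0163]
orientation: [3.141, 0.0, 3.068]
ft_force: [0.6, -0.0, -1.4]
width: 0.025
grasp_force: 30.0
```

```bash
python3 -m creep '[0,0,0.03,0,0,0,0.1, 0,0,0.06,0,0,0,0.1, 0,0,0.08,0,0,0,0.1, 0,0,0.08,0,0,0,0.1]'; python3 -m creep '[0,0,0.02,0,0,0,0.1, 0,0,0.03,0,0,0,0.1, 0,0,0.03,0,0,0,0.1]'
```

```text
clock: 20.98
tcp_pos: [0.499, 0.3513, 0.012]
orientation: [-3.142, -0.0, 3.068]
ft_force: [0.1, 0.2, -0.8]
width: 0.0252
grasp_force: 30.0
clock: 21.35
tcp_pos: [0.499, 0.3513, 0.0105]
orientation: [-3.142, -0.0, 3.068]
ft_force: [-0.0, 0.5, -2.0]
width: 0.0254
grasp_force: 30.0
```

```bash
python3 -m creep '[0,0,0.02,0,0,0,0.1, 0,0,0.03,0,0,0,0.1, 0,0,0.03,0,0,0,0.1]';
```

```text
clock: 21.72
tcp_pos: [0.4991, 0.3513, 0.0091]
orientation: [3.142, 0.0, 3.068]
ft_force: [-0.2, -0.0, -1.3]
width: 0.0251
grasp_force: 30.0
```

```bash
python3 -m creep '[0,0,0.015,0,0,0,0.1, 0,0,0.015,0,0,0,0.1]'; python3 -m creep '[0,0,0,0,0,0,0.4, 0,0,0,0,0,0,0.6, 0,0,0,0,0,0,0.7, 0,0,0,0,0,0,0.7, 0,0,0,0,0,0,0.7, 0,0,-0.1,0,0,0,0.7, 0,0,-0.4,0,0,0,0.7, 0,0,-1,0,0,0,0.7, 0,0,-1.8,0,0,0,0.7, 0,0,-2.8,0,0,0,0.7, 0,0,-3.8,0,0,0,0.7, 0,0,-4.5,0,0,0,0.7, 0,0,-4.5,0,0,0,0.7]'
python3 - <<'E'
from h import *
state()
b=imaging.snapshot("side"); a=imaging.snapshot("top")
regions("top","torch",.019);regions("side","torch",.019)
cv2.imwrite("pics/t6.png",cv2.resize(np.hstack([a[130:280,80:280],b[70:220,180:380]]),(800,300),interpolation=cv2.INTER_CUBIC)[:,:,::-1])
E
```

```text
clock: 21.98
tcp_pos: [0.4991, 0.3514, 0.0091]
orientation: [3.142, 0.0, 3.068]
ft_force: [-2.1, -1.2, 5.6]
width: 0.0251
grasp_force: 30.0
clock: 23.6
tcp_pos: [0.5007, 0.3526, 0.2387]
orientation: [3.136, 0.006, 3.068]
ft_force: [-0.3, -0.7, 0.4]
width: 0.0609
grasp_force: 0.0
{'clock': 23.6, 'joints': [-0.6454, 0.2267, -0.0136, 1.5362, 0.0032, 1.3701, 0.8382], 'tcp_pos': [0.5007, 0.3526, 0.2387], 'orientation': [3.1359, 0.0065, 3.0683], 'ft_force': [-0.3331, -0.7498, 0.3556], 'width': 0.0609, 'grasp_force': 0.0}
side torch 0.49 px [274. 153.] ell [502.1 364.6] [29.5 97.5] rect [505.3 365.9] [99.8 36. ] 6.9
```

View pics/t6.png

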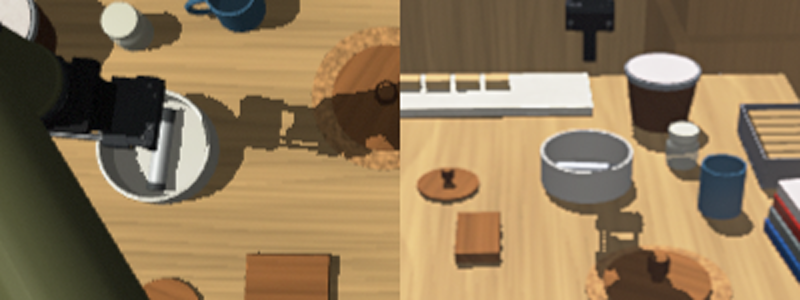

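The torch lies flat on the pot's floor (left crop (162,150)). The lid is on the mat and the pot is where it was, so I'm handing in.

```bash
python3 -c "
from rig import manip
print(manip.hand_in())"
```

```text
the job is handed in; nothing more can be done
None
```

The job is handed in: in the last pictures the lid sits knob up on the cork mat, the torch lies flat in the upright pot and the robot is clear; `hand_in` returned no verdict.

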